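# Level a jig plate with its screw foot and hold the spirit level down

### The arm

A 7-joint arm with a two-finger parallel gripper is mounted at the origin on a cart in front of the work surface, level with it; the furniture and walls round the work are solid. World frame = base frame: x ahead of the robot, y to its left, z up, the work surface at z = 0. Lengths are in m, angles in rad, forces in N, time in s.
With the tool pointing down it reaches from about 0.425 to 0.95 m from the base axis. Payload 16.7 kg.
Tool frame: the origin (TCP) lies midway between the tips of the shut fingers; the grasp point (between the pads) lies 19 mm behind it; z points along the fingers, y is the line along which they close (so a half turn about z gives the same grasp; the last joint's range is limited). The gripper opens to 94 mm and grips with 3 to 60 N. Pads are 16 mm wide; open, the fingers measure 119 mm over their backs; the gripper's body (75 mm by 177 mm) begins 78 mm behind the grasp point.
Start: joints at [0.645, 0.426, 0.074, 1.606, -0.034, 1.111, -0.067], TCP at [0.473, -0.482, 0.205] pointing down, gripper open.
Joint ranges: [-2.85, 2.85], [-0.5, 2.14], [-1.23, 1.37], [0.21, 2.46], [-1.02, 4.16], [0.16, 2.05], [-2.73, 2.73]. Speed limits (rad/s): [1.89, 1.89, 2.39, 2.39, 3.01, 3.01, 3.01].

### API

Orientations are given as a unit quaternion [w, x, y, z].
In Python, from station import get_obs, get_image, close_job, trace, landmark_of gives the robot as it stands. The module is installed in compiled form; this text tells all that it offers.
- The arm moves only by the tool apply_moves, never from a script. Its argument "deltas" is a list that holds one entry, the list of rows, each a list of 4 numbers: the shift along the tool's x, y, z in mm, then the turn about the tool's z in degrees. In form: [[[tx, ty, tz, twist], ...]]. A call has 1 to 20 rows; each row shifts and turns the commanded pose from where the row before left it, along the tool's axes as they then stand; what a row does not reach is not made up. A row lasts 1/12 s, in which the tool goes at most 41.7 mm and 7.16 degrees, less where a joint would pass 70% of its speed; a pose out of reach is approached as far as the arm can. A call with a gripper value outside its range is refused whole. "gripper" is the opening, from -1 (shut) to 1 (fully open), set as the call begins (left out, the last holds). The fingers move at their own pace and stop on an object; the grip force is fixed at half the most. Time passes only in rows, so rows that do not move let the fingers close. It gives the time, the measured TCP pose, the force, the opening and the grip force at its end, in the units of the state.
- get_obs(): the state, without advancing time (a new reading comes with each control period).
- get_image(name): name is "side" or "top" or "wrist"; returns a dict with "color" (400x640x3 uint8, red, green, blue), "K" (3x3 intrinsics, pixels), "R" (3x3) and "t" (3): a world point X has camera coordinates R X + t. Camera axes: x right, y down, z forward; pixel columns grow to the right and rows downward; lengths in m; the calibration is good to about 2 mm. A picture is of the moment at which its call begins. There is no depth.
- close_job(): hands the job in; it is judged then, once.
Trained networks look in a picture, given as the dict that the camera call returned (one of the last four; its "shot" number tells which), for a name from the list of things; names that differ only in an ending like _2 or _b are one class to them, and where a whole thing is asked for, a point or a joint stands for the part that bears it (a point fixed in the world has none). Each returns a list of dicts, best first, with "score" (0 to 1); they miss things now and then, are a little off and sometimes report something else, mostly with a low value. They report only what shows in the picture. A call takes as long as a camera call.
- trace(label, picture): "pixels" (400x640 bool, what is visible of it).
- landmark_of(label, picture): "centre" ([x, y, z] in m, in the coordinates of the camera as it stood for that picture, good to about 4 mm: a listed point, or the origin of a listed thing).
The state is a dict: "time_s": time; "qpos": joint angles; "dq": joint speeds; "effort": joint torques, N m; "ee_pos": TCP position; "eef_rot": TCP orientation; "ft_force": force on the tool from outside, world axes, zero at the start; "torque": the same for the moment, N m; "gripper_width": opening from 0.0 (shut) to 1.0 (fully open); "finger_force": force on a finger pad.
Only numpy, scipy, OpenCV 4.12 (cv2) and the standard library are available. Lean on these libraries where they do the work, as an engineer would, in place of code of your own. Each camera call takes 0.05 s, during which the arm holds its last target. There are 200 camera calls.

### The job

Set the spirit level lengthwise on the middle of the jig's tilting plate and let go, so that it shows the plate is out of level. Then wind the jig's levelling foot by its wing grip until the bubble stands between the two lines, and at last press the level down onto the plate with a light, steady push of about 10 N. Finish while still pressing, with the bubble between its lines; do not push the C-clamp, the goggles or the tape measure about.

Things in the scene. Friction and masses are not known exactly. Their poses are not given: they have to be found in the camera images.
- level: Loose spirit level, bright aluminium with black end caps, 26 (x) x 160 (y) x 40 (z) mm, 0.3 kg, standing on its flat underside. Origin: centre of the underside; y along its length. A 66 mm green vial lies in the middle of its flat top. Grasp across the 26 mm; press on the top, best on the bare metal 35 to 75 mm from the middle.
- bubble (a joint): Place (m) of the pale bubble, 14 mm long, in the vial along the level's y axis, 0 = midway between the two black lines; it stops at +-0.020 and is between the lines within +-0.0025. It runs to the higher end, 10 mm for 0.02 rad of tilt, and settles in about 1.5 s.
- plate_mid (a point): Middle of the top face of the jig's steel plate, about 46 mm above the table: x across, y along the plate away from the foot, z up. At first the plate slopes down towards the foot by 0.013 to 0.046 rad. Two scored lines run along it 16 mm either side of the middle. The foot's axis is 140 mm from this point, at -y.
- plate: The jig's rocking steel plate, 90 (x) x 200 (y) x 12 mm, on a pivot across its middle; origin on the pivot axis, 12 mm below the top, y along the plate away from the foot. It tilts about x, moved by the foot alone. The jig is fixed to the table and not quite true: the foot angle that makes the plate level differs each time.
- foot_grip (a point): Point on the upright axis of the levelling foot at the height to grip, 82 mm above the table, in a black wing grip: a bar 46 mm long (x), 14 wide (y), from 62 to 94 mm above the table, with a 6 mm radius screw below. It turns with the foot and keeps its height; the plate's tongue, 10 to 25 mm below the bar, climbs on the screw.
- foot (a joint): Turn (rad) of the levelling foot, growing clockwise seen from above, range -0.4 to 3.0, at first -0.2 to 0.2. Clockwise lifts the plate's foot end by 0.02 rad of tilt per rad turned (1 rad moves the bubble 10 mm); 0.6 to 2.4 rad are needed. Friction 0.06 N m; it stays where it is left.
- c_clamp: Loose blue C-clamp lying flat at the right, 199 x 143 x 20 mm, a bystander; origin: centre of its underside.
- goggles: Loose black welding goggles at the near right, 124 x 172 x 31 mm, a bystander; origin: centre of the underside.
- tape: Loose tape measure at the near left, 64 x 96 x 40 mm, a bystander; origin: centre of the underside.

How it is judged:
On the way, in this order (a step that is already met when the one before it is completed fails the run):
1. the level stands lengthwise on the middle of the plate, let go, and its bubble is out of the lines (x of level in the frame of plate_mid between -0.015 and 0.015 m and y of level in the frame of plate_mid between -0.025 and 0.025 m and z of level in the frame of plate_mid between -0.004 and 0.004 m and angle between the y axis of level and the y axis of plate_mid, either way round below 0.12 rad and contact force between the fingers and level below 0.3 N and (value of joint bubble above 0.004 m or value of joint bubble below -0.004 m)), for 0.2 s.
2. the foot is wound until the bubble stands between the lines, the level standing on the plate (x of level in the frame of plate_mid between -0.015 and 0.015 m and y of level in the frame of plate_mid between -0.025 and 0.025 m and z of level in the frame of plate_mid between -0.004 and 0.004 m and angle between the y axis of level and the y axis of plate_mid, either way round below 0.12 rad and value of joint bubble between -0.0025 and 0.0025 m), for 0.4 s.
At the end, for the whole second after the job is handed in: The level stands on the plate, its middle within 15 mm across and 25 mm along of the plate's middle and within 0.12 rad of lengthwise; the bubble is within 2.5 mm of the middle; the robot is still pressing on the level, which bears on the plate with 6 to 30 N (its own weight of about 3 N included) (all of step 2 and angle between plate_mid's own z axis and vertical below 0.012 rad and contact force between the fingers and level above 3 N and contact force between level and plate between 6 and 30 N); the arm keeps its last pose, push and grip.
It fails at once if the C-clamp, the goggles or the tape measure is pushed more than 30 mm (distance of any of c_clamp, goggles, tape from where it was at the start of the episode above 0.03 m).
It fails at once if the level is pressed on the plate with more than 60 N (contact force between level and plate above 60 N).
It also fails if it takes over 72 s, if anything falls off the work surface, if the arm or the gripper's body presses on something with over 40 N, if the wrist force passes 120 N, or if a joint passes its speed limit or range.

## Working session

There is one attempt and no reset: what is moved stays moved. The work goes in short steps, Python scripts to look and compute and a tool call to move; the robot and the scene stay as the last step left them, time stands still between calls to the robot, and variables do not carry over. Pictures are saved under pics/ and viewed, at most 10 in all, crops included, and the job is handed in when it is done.

Besides the shell and the picture viewer there is one more tool, called by a JSON object that holds its "name" and its "arguments", one argument or row to a line. apply_moves: Moves the arm, as the interface text tells. Its arguments: {"type":"object","properties":{"deltas":{"type":"array"},"gripper":{"type":"number"}},"required":["deltas"]}

```bash
mkdir -p pics
cat > h.py <<'E'
import numpy as np, cv2
from station import *
def w(p,c): return np.array(p['R']).T@(np.array(c)-np.array(p['t']))
def find(l,p):
    return [(round(d['score'],2),np.round(w(p,d['centre']),4).tolist()) for d in landmark_of(l,p)[:2]]
def save(p,n): cv2.imwrite('pics/'+n,p['color'][:,:,::-1])
def ray(p,uv,z):
    K,R,t=map(np.array,(p['K'],p['R'],p['t'])); d=R.T@np.linalg.inv(K)@[*uv,1]; o=-R.T@t
    return o+d*(z-o[2])/d[2]
def axis(p,l,z):
    m=trace(l,p)
    if not m: return None
    ys,xs=np.nonzero(m[0]['pixels']); pts=np.float32(np.c_[xs,ys])
    c,s,a=cv2.minAreaRect(pts); b=cv2.boxPoints((c,s,a))
    e=sorted([(np.linalg.norm(b[i]-b[(i+1)%4]),i) for i in range(4)])[-1][1]
    P=ray(p,b[e],z);Q=ray(p,b[(e+1)%4],z); C=ray(p,c,z)
    return m[0]['score'],np.round(C,4),round(float(np.degrees(np.arctan2(*(Q-P)[[1,0]]))),1),round(float(np.linalg.norm(Q-P)),3)
E
python3 - <<'E'
from h import *
o=get_obs();print(o)
for n in('side','top'):
    p=get_image(n);save(p,n+'0.png');print(n)
    for l in('level','plate_mid','plate','foot_grip','c_clamp','goggles','tape'):print(l,find(l,p))
    for l,z in(('level',.04),('plate',.046),('foot_grip',.094)):print(l,axis(p,l,z))
E
```

```text
{'time_s': 0.0, 'qpos': array([ 0.64553917,  0.42672401,  0.07389615,  1.60661208, -0.03411593,
        1.11081699, -0.06712337]), 'dq': array([-0.00127598,  0.00287702, -0.0009474 ,  0.00029631,  0.0011067 ,
       -0.00064291,  0.0005762 ]), 'effort': array([ 1.54180143e-03, -9.35828590e+01,  3.66754152e+00, -4.54189217e+01,
       -4.87714028e-02,  2.01174041e-02,  2.43770819e-04]), 'ee_pos': array([ 0.47231922, -0.48159548,  0.20478007]), 'eef_rot': array([-5.80834699e-04,  9.25732891e-01,  3.78177463e-01, -2.91238827e-04]), 'ft_force': array([ 0.31466992, -0.03733941, -0.66456802]), 'torque': array([-0.02889179,  0.02679776, -0.01293572]), 'finger_force': 0.0, 'gripper_width': 0.9992191473592724}
side
level [(0.71, [0.4615, 0.0668, -0.0054])]
plate_mid [(0.97, [0.6043, 0.1063, 0.0459])]
plate [(0.96, [0.6032, 0.1037, 0.0391])]
foot_grip [(0.78, [0.6419, -0.032, 0.0828])]
c_clamp [(0.77, [0.5635, -0.2337, 0.0043])]
goggles [(0.83, [0.3616, -0.2444, -0.0001])]
tape [(0.57, [0.3424, 0.1752, 0.002])]
level (0.78, array([0.4809, 0.079 , 0.04  ]), -92.3, 0.169)
plate (0.82, array([0.6183, 0.0854, 0.046 ]), 107.0, 0.276)
foot_grip (0.48, array([ 0.6511, -0.018 ,  0.094 ]), 33.8, 0.062)
top
level [(0.87, [0.4648, 0.0632, 0.0006])]
plate_mid [(0.85, [0.5992, 0.1028, 0.0453])]
plate [(0.89, [0.6023, 0.1067, 0.0345]), (0.41, [0.5675, -0.231, -0.0011])]
foot_grip [(0.61, [0.3631, -0.2454, -0.0019]), (0.56, [0.6363, -0.0318, 0.0812])]
c_clamp [(0.61, [0.5644, -0.2326, -0.0009])]
goggles [(0.67, [0.3634, -0.248, -0.002])]
tape [(0.61, [0.3461, 0.1718, -0.0017])]
level (0.88, array([0.4636, 0.0651, 0.04  ]), 87.7, 0.158)
plate (0.66, array([0.6109, 0.0705, 0.046 ]), 104.8, 0.266)
foot_grip (0.44, array([ 0.637, -0.032,  0.094]), 17.5, 0.043)
```

View pics/top0.png

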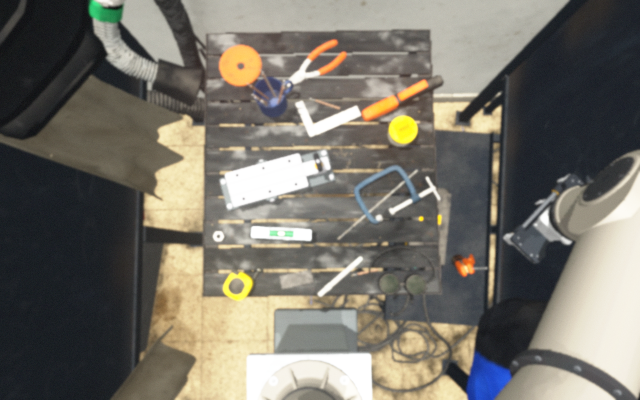

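View pics/side0.png

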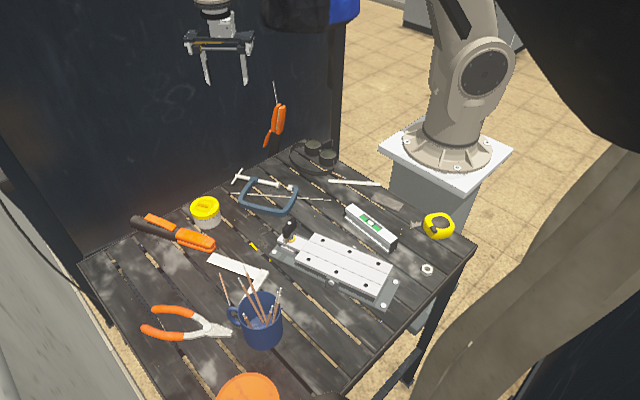

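Top view: the level is at about (281,233), the plate at (268,180) with its foot at (320,165), matching the networks. The side view agrees. I'll move over the level first.

{"name": "apply_moves", "arguments": {
  "deltas": [
    [[20.9,-22,0,0],[20.9,-22,0,0],[20.9,-22,0,0],[20.9,-22,0,0],[20.9,-22,0,0],[20.9,-22,0,0],[20.9,-22,0,0],[20.9,-22,0,0],[20.9,-22,0,0],[20.9,-22,0,0],[20.9,-22,0,0],[20.9,-22,0,0],[20.9,-22,0,0],[20.9,-22,0,0],[20.9,-22,0,0],[20.9,-22,0,0],[20.9,-22,0,0],[20.9,-22,0,0]]
  ],
  "gripper": 0.2
}}

```text
time_s: 2.6
ee_pos: [0.4637, 0.0657, 0.2058]
eef_rot: [0.0, 0.926, 0.378, 0.0]
ft_force: [1.1, -0.3, -0.5]
gripper_width: 0.601
finger_force: 0.0
```

{"name": "apply_moves", "arguments": {
  "deltas": [
    [[0,0,0,-6.2],[0,0,0,-6.2],[0,0,0,-6.2],[0,0,0,-6.2],[0,0,0,-6.2],[0,0,0,-6.2],[0,0,0,-6.1],[0,0,0,0],[0,0,0,0],[0,0,0,0]]
  ]
}}

```text
time_s: 3.43
ee_pos: [0.464, 0.0642, 0.2056]
eef_rot: [0.0, 0.722, 0.692, 0.0]
ft_force: [0.3, -0.6, -0.1]
gripper_width: 0.602
finger_force: 0.0
```

```bash
cat >> h.py <<'E'
def tool():
    from scipy.spatial.transform import Rotation as Ro
    o=get_obs(); q=o['eef_rot']; M=Ro.from_quat([q[1],q[2],q[3],q[0]]).as_matrix()
    return o,M,float(np.degrees(np.arctan2(M[1,0],M[0,0])))
def to(x,y,z):
    o,M,a=tool(); return np.round(1000*M.T@(np.array([x,y,z])-o['ee_pos']),1)
def st():
    o,M,a=tool(); print('t',round(o['time_s'],2),'pos',np.round(o['ee_pos'],4),'xang',round(a,1),'F',np.round(o['ft_force'],1),'w',round(o['gripper_width'],3),'ff',round(o['finger_force'],1),'q7',round(o['qpos'][6],2))
E
python3 - <<'E'
from h import *
st()
p=get_image('wrist');save(p,'w1.png')
for l in('level','plate_mid','foot_grip'):print(l,find(l,p))
print(axis(p,'level',.04))
E
```

```text
t 3.43 pos [0.464  0.0642 0.2056] xang 87.5 F [ 0.3 -0.6 -0.1] w 0.602 ff 0.0 q7 -0.36
level []
plate_mid [(0.76, [0.5995, 0.1078, 0.0483]), (0.42, [0.461, 0.0693, 0.0008])]
foot_grip [(0.69, [0.6369, -0.0334, 0.0831])]
(0.56, array([0.4641, 0.072 , 0.04  ]), -92.5, 0.16)
```

View pics/w1.png

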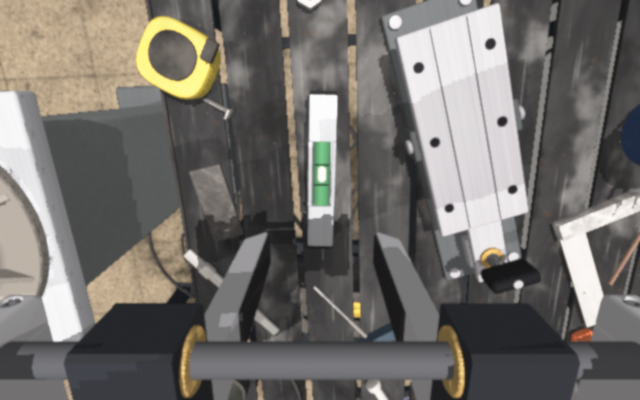

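The wrist view shows the level upright in frame (vial at about (322,173)), the plate with its scored lines at centre, and the black wing grip at about (512,274).

Run:
```python
from h import *
p=get_image('wrist')
for n,uv,z in(('vial',(322,173),.04),('lvltop',(323,95),.04),('lvlbot',(320,246),.04),
 ('plTL',(397,37),.048),('plTR',(499,5),.048),('plBL',(445,239),.044),('plBR',(527,212),.044),
 ('line1a',(430,29),.048),('line1b',(473,229),.044),('line2a',(468,18),.048),('line2b',(503,220),.044),
 ('barL',(485,279),.094),('barR',(540,268),.094)):print(n,np.round(ray(p,uv,z),4))
```

```text
vial [0.464 0.068 0.04 ]
lvltop [0.4679 0.1423 0.04  ]
lvlbot [ 0.4587 -0.0107  0.04  ]
plTL [0.5341 0.1883 0.048 ]
plTR [0.6201 0.2098 0.048 ]
plBL [ 0.5883 -0.0061  0.044 ]
plBR [0.6693 0.0202 0.044 ]
line1a [0.5625 0.1935 0.048 ]
line1b [0.6163 0.0039 0.044 ]
line2a [0.5946 0.2008 0.048 ]
line2b [0.646  0.0126 0.044 ]
barL [ 0.6094 -0.0247  0.094 ]
barR [ 0.6581 -0.0154  0.094 ]
```

{"name": "apply_moves", "arguments": {
  "deltas": [
    [[2,0,25,0],[0,0,25,0],[0,0,25,0],[0,0,25,0],[0,0,25,0],[0,0,25,0],[0,0,20,0],[0,0,14,0],[0,0,10,0],[0,0,0,0],[0,0,0,0]]
  ]
}}

```text
time_s: 4.65
ee_pos: [0.464, 0.0664, 0.0115]
eef_rot: [-0.0, 0.721, 0.693, -0.0]
ft_force: [0.9, -0.2, 0.1]
gripper_width: 0.601
finger_force: 0.0
```

{"name": "apply_moves", "arguments": {
  "deltas": [
    [[0,0,0,0],[0,0,0,0],[0,0,0,0],[0,0,0,0],[0,0,0,0],[0,0,0,0],[0,0,0,0],[0,0,0,0]]
  ],
  "gripper": -1
}}

```text
time_s: 5.32
ee_pos: [0.4642, 0.0663, 0.0119]
eef_rot: [0.0, 0.721, 0.693, 0.0]
ft_force: [-1.0, -1.1, 7.0]
gripper_width: 0.274
finger_force: 29.9
```

{"name": "apply_moves", "arguments": {
  "deltas": [
    [[0,0,-15,0],[0,0,-25,0],[0,0,-25,0],[0,0,-25,0],[6.1,19.6,0,0],[6.1,19.6,0,0],[6.1,19.6,0,0],[6.1,19.6,0,0],[6.1,19.6,0,0],[6.1,19.6,0,0],[6.1,19.6,0,0],[0,0,0,-5.9],[0,0,0,-5.9],[0,0,0,-5.9],[0,0,0,0],[0,0,0,0],[0,0,0,0]]
  ]
}}

```text
time_s: 6.73
ee_pos: [0.6026, 0.1034, 0.1013]
eef_rot: [-0.0, 0.607, 0.795, -0.0]
ft_force: [-0.5, -1.1, -3.6]
gripper_width: 0.274
finger_force: 29.8
```

Run:
```python
from h import *
st()
for n in('side','top'):
    p=get_image(n);save(p,n+'1.png')
    print(n,find('level',p),find('plate_mid',p))
```

```text
t 6.73 pos [0.6026 0.1034 0.1013] xang 105.2 F [-0.5 -1.1 -3.6] w 0.274 ff 29.8 q7 -0.19
side [(0.64, [0.6027, 0.1056, 0.0863]), (0.3, [0.5659, -0.2358, 0.0024])] [(0.68, [0.6026, 0.1073, 0.045])]
top [] [(0.16, [0.3496, 0.1731, -0.0007])]
```

{"name": "apply_moves", "arguments": {
  "deltas": [
    [[0,0,15,0],[0,0,13,0],[0,0,8,0],[0,0,3,0],[0,0,1,0],[0,0,0,0],[0,0,0,0]]
  ]
}}

```text
time_s: 7.62
ee_pos: [0.603, 0.1036, 0.0619]
eef_rot: [0.0, 0.606, 0.796, 0.0]
ft_force: [0.2, 0.0, -4.0]
gripper_width: 0.275
finger_force: 29.9
```

{"name": "apply_moves", "arguments": {
  "deltas": [
    [[0,0,1,0],[0,0,0,0],[0,0,0,0]]
  ]
}}

```text
time_s: 7.87
ee_pos: [0.603, 0.1036, 0.0608]
eef_rot: [0.0, 0.606, 0.796, 0.0]
ft_force: [0.3, -0.1, -2.8]
gripper_width: 0.273
finger_force: 29.9
```

{"name": "apply_moves", "arguments": {
  "deltas": [
    [[0,0,1,0],[0,0,0,0],[0,0,0,0]]
  ]
}}

```text
time_s: 8.12
ee_pos: [0.6033, 0.1035, 0.0598]
eef_rot: [0.0, 0.606, 0.796, 0.0]
ft_force: [2.3, -0.8, 0.4]
gripper_width: 0.274
finger_force: 30.0
```

{"name": "apply_moves", "arguments": {
  "deltas": [
    [[0,0,0.7,0],[0,0,0,0],[0,0,0,0]]
  ]
}}

```text
time_s: 8.37
ee_pos: [0.6029, 0.1035, 0.0589]
eef_rot: [0.0, 0.606, 0.796, 0.0]
ft_force: [2.3, -2.2, 1.8]
gripper_width: 0.276
finger_force: 30.0
```

{"name": "apply_moves", "arguments": {
  "deltas": [
    [[0,0,0.5,0],[0,0,0,0],[0,0,0,0],[0,0,0,0]]
  ]
}}

```text
time_s: 8.7
ee_pos: [0.6027, 0.1035, 0.0582]
eef_rot: [-0.0, 0.606, 0.796, -0.0]
ft_force: [1.6, -2.3, 0.8]
gripper_width: 0.278
finger_force: 30.0
```

{"name": "apply_moves", "arguments": {
  "deltas": [
    [[0,0,0,0],[0,0,0,0],[0,0,0,0],[0,0,0,0],[0,0,0,0],[0,0,-10,0],[0,0,-20,0],[0,0,-25,0],[0,0,-25,0],[0,0,-25,0],[0,0,-15,0],[0,0,0,0],[0,0,0,0]]
  ],
  "gripper": 0.2
}}

```text
time_s: 9.78
ee_pos: [0.6032, 0.1037, 0.1796]
eef_rot: [0.001, 0.606, 0.796, 0.001]
ft_force: [-0.5, 0.2, -1.1]
gripper_width: 0.601
finger_force: 0.0
```

Run:
```python
from h import *
st()
p=get_image('wrist');save(p,'w2.png')
for l in('level','plate_mid','foot_grip','bubble'):print(l,find(l,p))
print(axis(p,'level',.086))
p=get_image('side');print(find('level',p),find('foot_grip',p))
```

```text
t 9.78 pos [0.6032 0.1037 0.1796] xang 105.4 F [-0.5  0.2 -1.1] w 0.601 ff 0.0 q7 -0.15
level [(0.57, [0.6, 0.1048, 0.0437])]
plate_mid []
foot_grip [(0.82, [0.6381, -0.0324, 0.0883])]Traceback (most recent call last):
  File "<stdin>", line 4, in <module>
  File "h.py", line 5, in find
    return [(round(d['score'],2),np.round(w(p,d['centre']),4).tolist()) for d in landmark_of(l,p)[:2]]
                                                                                 ~~~~~~~~~~~^^^^^
ValueError: it knows: c_clamp, foot_grip, goggles, level, plate, plate_mid, tape
```

View pics/w2.png

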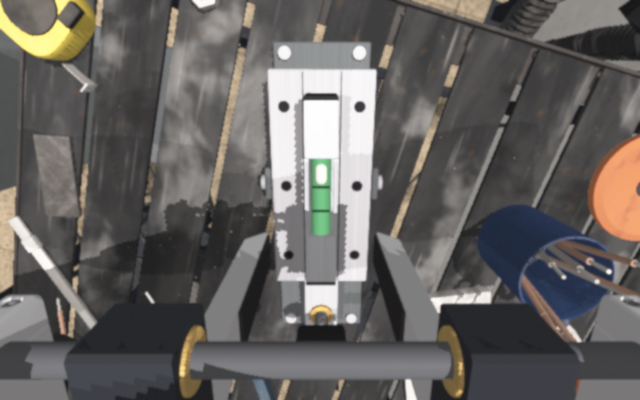

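The level lies centred between the scored lines (321,95–285). The bubble sits at about (321,174) against a line midpoint of 198, so it is about +20 mm out at the far end, and the foot needs about 2 rad or more. Next I go above the foot.

{"name": "apply_moves", "arguments": {
  "deltas": [
    [[-20,-0.4,0,-6.5],[0,0,0,6.5],[-20,-0.4,0,0],[-20,-0.4,0,0],[-20,-0.4,0,0],[-20,-0.4,0,0],[-20,-0.4,0,0],[-20,-0.4,0,0],[0,0,0,0],[0,0,0,0]]
  ],
  "gripper": 0
}}

```text
time_s: 10.82
ee_pos: [0.637, -0.0332, 0.1773]
eef_rot: [-0.001, 0.606, 0.795, -0.0]
ft_force: [-0.6, 1.7, 0.2]
gripper_width: 0.501
finger_force: 0.0
```

{"name": "apply_moves", "arguments": {
  "deltas": [
    [[0,0,0,-6.5],[0,0,0,-6.5],[0,0,0,-6.5],[0,0,0,-6.5],[0,0,0,-6.5],[0,0,0,-6.5],[0,0,0,-6.5],[0,0,0,-6.5],[0,0,0,-6.5],[0,0,0,-6.5],[0,0,0,-6.5],[0,0,0,-6.5],[0,0,0,-6.5],[0,0,0,-5.5],[0,0,0,0],[0,0,0,0],[0,0,0,0]]
  ]
}}

```text
time_s: 12.23
ee_pos: [0.6372, -0.0315, 0.1781]
eef_rot: [-0.0, -0.133, 0.991, 0.0]
ft_force: [-0.2, 1.2, -0.1]
gripper_width: 0.498
finger_force: 0.0
```

Run:
```python
from h import *
st()
p=get_image('wrist');save(p,'w3.png')
print(find('foot_grip',p),axis(p,'foot_grip',.094))
K,R,t=map(np.array,(p['K'],p['R'],p['t']))
for X in((.6375,-.0325,.094),(.6375,-.0325,.082)):
    c=K@(R@np.array(X)+t);print(c[:2]/c[2])
```

```text
t 12.23 pos [ 0.6372 -0.0315  0.1781] xang -164.7 F [-0.2  1.2 -0.1] w 0.498 ff 0.0 q7 1.52
[(0.74, [0.6389, -0.03, 0.0841])] (0.91, array([ 0.6354, -0.0325,  0.094 ]), 15.6, 0.049)
[319.82515819 202.04469794]
[319.87353431 197.53333592]
```

View pics/w3.png

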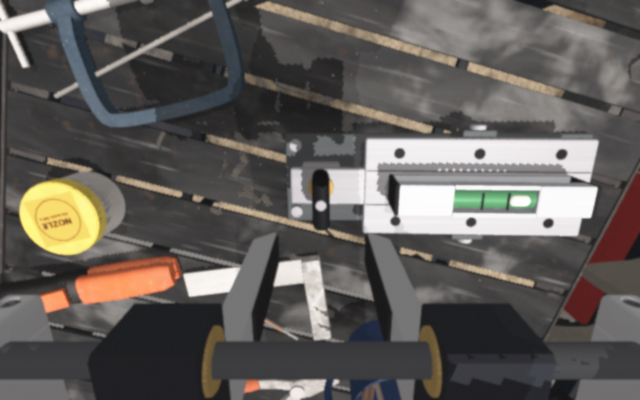

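The bar stands upright in the picture at about (321,200), in line with the tool and centred between the fingers. The bubble at 521 against a line midpoint of 497 is about +19 mm. I descend and grip.

{"name": "apply_moves", "arguments": {
  "deltas": [
    [[0,0,20,0],[0,0,20,0],[0,0,20,0],[0,0,20,0],[0,0,15,0],[0,0,12,0],[0,0,7,0],[0,0,0,0],[0,0,0,0]]
  ]
}}

```text
time_s: 13.13
ee_pos: [0.6377, -0.032, 0.0646]
eef_rot: [0.0, -0.134, 0.991, 0.0]
ft_force: [0.0, -0.9, 0.4]
gripper_width: 0.501
finger_force: 0.0
```

{"name": "apply_moves", "arguments": {
  "deltas": [
    [[0,0,0,0],[0,0,0,0],[0,0,0,0],[0,0,0,0],[0,0,0,0],[0,0,0,0],[0,0,0,0],[0,0,0,0]]
  ],
  "gripper": -1
}}

```text
time_s: 13.8
ee_pos: [0.6375, -0.0322, 0.0645]
eef_rot: [0.0, -0.134, 0.991, -0.0]
ft_force: [-0.1, 0.1, 5.3]
gripper_width: 0.149
finger_force: 30.0
```

{"name": "apply_moves", "arguments": {
  "deltas": [
    [[0,0,0,2],[0,0,0,5],[0,0,0,5],[0,0,0,5],[0,0,0,5],[0,0,0,5],[0,0,0,5],[0,0,0,5],[0,0,0,5],[0,0,0,5],[0,0,0,5],[0,0,0,5],[0,0,0,5],[0,0,0,5],[0,0,0,5],[0,0,0,5],[0,0,0,5],[0,0,0,3]]
  ]
}}

```text
time_s: 15.3
ee_pos: [0.6392, -0.0289, 0.0646]
eef_rot: [0.001, 0.571, 0.821, 0.002]
ft_force: [8.8, 11.8, -6.2]
gripper_width: 0.147
finger_force: 30.0
```

{"name": "apply_moves", "arguments": {
  "deltas": [
    [[0,0,0,0],[0,0,0,0],[0,0,0,0],[0,0,0,0],[0,0,0,0],[0,0,0,0],[0,0,0,0],[0,0,0,0],[0,0,0,0],[0,0,0,0],[0,0,0,0],[0,0,0,0],[0,0,0,0],[0,0,0,0],[0,0,0,0],[0,0,0,0],[0,0,0,0],[0,0,0,0]]
  ]
}}

```text
time_s: 16.8
ee_pos: [0.6391, -0.0289, 0.0646]
eef_rot: [0.0, 0.569, 0.822, 0.002]
ft_force: [8.3, 12.7, -5.8]
gripper_width: 0.144
finger_force: 30.0
```

Run:
```python
from h import *
st()
a=get_image('wrist')['color'];b=get_image('top');s=get_image('side');print('side',find('level',s),find('plate_mid',s))
K,R,t=map(np.array,(s['K'],s['R'],s['t']));c=K@(R@np.array([.603,.104,.086])+t);u,v=(c[:2]/c[2]).astype(int);print(u,v)
s4=cv2.resize(s['color'][v-32:v+32,u-50:u+50],None,fx=4,fy=4,interpolation=2)
im=np.zeros((520,800,3),np.uint8);im[:256,:400]=s4;im[:256,400:]=cv2.resize(a,(400,256))
K,R,t=map(np.array,(b['K'],b['R'],b['t']));c=K@(R@np.array([.603,.104,.086])+t);u,v=(c[:2]/c[2]).astype(int)
im[260:516,:400]=cv2.resize(b['color'][v-32:v+32,u-50:u+50],None,fx=4,fy=4,interpolation=2)
cv2.imwrite('pics/m1.png',im[:,:,::-1])
```

```text
t 16.8 pos [ 0.6391 -0.0289  0.0646] xang 110.6 F [ 8.3 12.7 -5.8] w 0.144 ff 30.0 q7 0.16
side [(0.69, [0.6007, 0.1053, 0.0412])] [(0.59, [0.6052, 0.1086, 0.0463])]
343 249
```

View pics/m1.png

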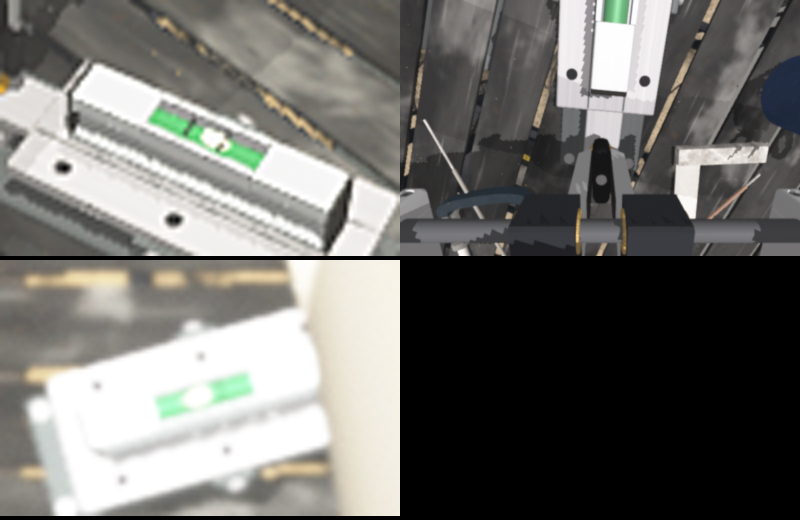

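The side view shows the bubble a little on the far side of the middle, about +4 mm. I'll measure it in a rectified strip and relieve the side force.

{"name": "apply_moves", "arguments": {
  "deltas": [
    [[1,1,0,0],[1,1,0,0],[0,0.3,0,4],[0,0,0,4],[0,0,0,4],[0,0,0,0],[0,0,0,0],[0,0,0,0],[0,0,0,0],[0,0,0,0],[0,0,0,0],[0,0,0,0],[0,0,0,0],[0,0,0,0],[0,0,0,0],[0,0,0,0],[0,0,0,0],[0,0,0,0],[0,0,0,0]]
  ]
}}

```text
time_s: 18.63
ee_pos: [0.6398, -0.0287, 0.0646]
eef_rot: [0.0, 0.653, 0.757, 0.001]
ft_force: [4.4, 3.5, -0.2]
gripper_width: 0.146
finger_force: 30.0
```

```bash
cat >> h.py <<'E'
def strip(n,c=(.603,.104),ang=105,z=.086,pref=None):
    p=get_image(n);K,R,t=map(np.array,(p['K'],p['R'],p['t']))
    a=np.radians(ang);ey=np.array([np.cos(a),np.sin(a),0]);ex=np.array([np.sin(a),-np.cos(a),0])
    s=np.arange(-60,60,.25)/1000;u=np.arange(-20,20,.25)/1000
    P=np.array([*c,z])+s[None,:,None]*ey+u[:,None,None]*ex
    q=(P@R.T+t)@K.T;q=(q[...,:2]/q[...,2:]).astype(np.float32)
    im=cv2.remap(p['color'],q[...,0],q[...,1],cv2.INTER_LINEAR)
    f=im.astype(float);g=f[...,1]-f[...,0]
    rows=np.nonzero((g>50).sum(1)>80)[0]
    m=f[rows];gm=g[rows]
    cols=np.nonzero((gm>35).mean(0)>.4)[0]; lo,hi=s[cols[0]],s[cols[-1]]
    k=slice(len(rows)//3,-(len(rows)//3)); red=m[k,:,0].mean(0)
    ins=(s>lo+.003)&(s<hi-.003); th=(np.median(red[ins])+red[ins].max())/2
    b=s[ins&(red>th)]
    print(n,'vial %.1f..%.1f mid %.1f'%(lo*1e3,hi*1e3,(lo+hi)*500),'bubble ext %.1f..%.1f'%(b[0]*1e3,b[-1]*1e3),'off %.1f mm'%((b.mean()-(lo+hi)/2)*1e3))
    return im
E
python3 - <<'E'
from h import *
st()
a=strip('side');b=strip('top')
cv2.imwrite('pics/s1.png',cv2.resize(np.vstack([a,b])[:,:,::-1],(800,540)))
E
```

```text
t 18.63 pos [ 0.6398 -0.0287  0.0646] xang 98.5 F [ 4.4  3.5 -0.2] w 0.146 ff 30.0 q7 -0.03
side vial -30.5..34.2 mid 1.9 bubble ext -2.0..11.5 off 2.9 mm
top vial -28.2..31.2 mid 1.5 bubble ext -5.8..13.5 off 2.4 mm
```

View pics/s1.png

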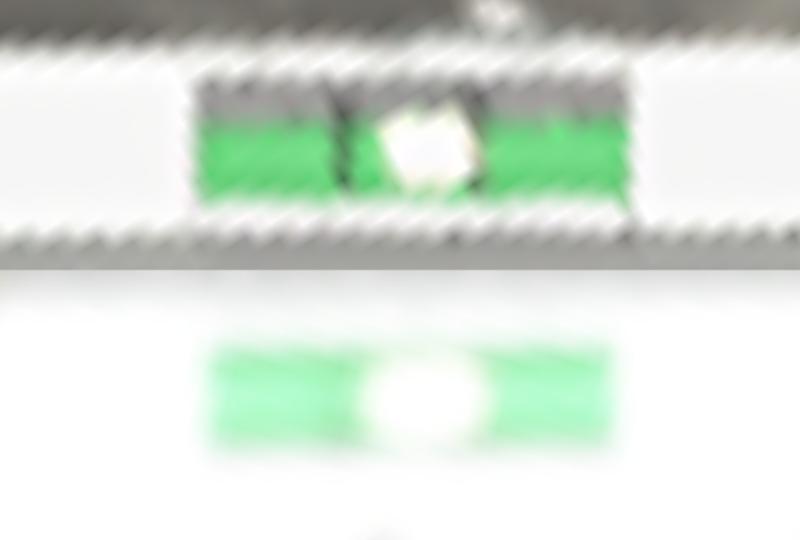

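The rectified strip shows the lines at 342 and 478 (midpoint 410) and the bubble at 430, so it is +2.9 mm out. That needs about 16° more.

{"name": "apply_moves", "arguments": {
  "deltas": [
    [[0.5,0.5,0,4],[0,0,0,4],[0,0,0,4],[0,0,0,4],[0,0,0,0],[0,0,0,0],[0,0,0,0],[0,0,0,0],[0,0,0,0],[0,0,0,0],[0,0,0,0],[0,0,0,0],[0,0,0,0],[0,0,0,0],[0,0,0,0],[0,0,0,0],[0,0,0,0],[0,0,0,0],[0,0,0,0],[0,0,0,0]]
  ]
}}

```text
time_s: 20.4
ee_pos: [0.6405, -0.0286, 0.0646]
eef_rot: [0.001, 0.752, 0.659, 0.001]
ft_force: [7.2, 0.8, -3.2]
gripper_width: 0.145
finger_force: 30.0
```

Run:
```python
from h import *
st();strip('side');strip('top')
```

```text
t 20.4 pos [ 0.6405 -0.0286  0.0646] xang 82.5 F [ 7.2  0.8 -3.2] w 0.145 ff 30.0 q7 -0.27
side vial -30.2..35.0 mid 2.4 bubble ext -5.2..10.5 off 0.2 mm
top vial -28.0..31.5 mid 1.7 bubble ext -8.0..11.8 off 0.1 mm
```

{"name": "apply_moves", "arguments": {
  "deltas": [
    [[0,0,0,0],[0,0,0,0],[0,0,0,0],[0,0,0,0],[0,0,0,0],[0,0,-10,0],[0,0,-20,0],[0,0,-25,0],[0,0,-25,0],[0,0,-20,0],[0,0,0,-5.6],[0,0,0,-5.6],[0,0,0,-5.6],[0,0,0,-5.6],[0,0,0,0],[0,0,0,0]]
  ],
  "gripper": -0.2
}}

```text
time_s: 21.83
ee_pos: [0.6393, -0.0291, 0.1649]
eef_rot: [0.0, 0.611, 0.792, 0.0]
ft_force: [0.7, -0.2, -1.0]
gripper_width: 0.398
finger_force: 0.0
```

Run:
```python
from h import *
st();strip('side');strip('top')
print(to(.590,.152,.164))
```

```text
t 21.83 pos [ 0.6393 -0.0291  0.1649] xang 104.7 F [ 0.7 -0.2 -1. ] w 0.398 ff 0.0 q7 0.11
side vial -30.2..34.8 mid 2.3 bubble ext -5.2..10.5 off 0.4 mm
top vial -28.2..32.0 mid 1.9 bubble ext -7.8..11.5 off 0.0 mm
[187.6  -1.9   0.6]
```

{"name": "apply_moves", "arguments": {
  "deltas": [
    [[20,-0.2,0,0],[21,-0.2,0,0],[21,-0.2,0,0],[21,-0.2,0,0],[21,-0.2,0,0],[21,-0.2,0,0],[21,-0.2,0,0],[21,-0.2,0,0],[20,-0.2,0,0],[0,0,20,0],[0,0,20,0],[0,0,15,0],[0,0,10,0],[0,0,6,0],[0,0,2,0],[0,0,0,0],[0,0,0,0],[0,0,0,0],[0,0,0,0]]
  ],
  "gripper": -1
}}

```text
time_s: 23.52
ee_pos: [0.59, 0.1515, 0.092]
eef_rot: [0.0, 0.61, 0.792, 0.0]
ft_force: [0.1, -0.4, 0.8]
gripper_width: 0.004
finger_force: 0.0
```

{"name": "apply_moves", "arguments": {
  "deltas": [
    [[0,0,1,0],[0,0,0,0],[0,0,1,0],[0,0,0,0],[0,0,0,0]]
  ]
}}

```text
time_s: 23.93
ee_pos: [0.5895, 0.1514, 0.0892]
eef_rot: [-0.0, 0.61, 0.793, -0.0]
ft_force: [0.6, 0.1, 1.5]
gripper_width: -0.001
finger_force: 0.0
```

{"name": "apply_moves", "arguments": {
  "deltas": [
    [[0,0,1,0],[0,0,0,0],[0,0,0,0]]
  ]
}}

```text
time_s: 24.18
ee_pos: [0.5895, 0.1514, 0.0882]
eef_rot: [-0.0, 0.61, 0.793, -0.0]
ft_force: [-0.5, -0.3, -0.6]
gripper_width: 0.001
finger_force: 0.0
```

{"name": "apply_moves", "arguments": {
  "deltas": [
    [[0,0,1,0],[0,0,0,0],[0,0,0,0]]
  ]
}}

```text
time_s: 24.43
ee_pos: [0.5895, 0.1514, 0.0872]
eef_rot: [-0.0, 0.61, 0.793, -0.0]
ft_force: [-0.0, -0.4, 0.9]
gripper_width: 0.004
finger_force: 0.0
```

{"name": "apply_moves", "arguments": {
  "deltas": [
    [[0,0,1,0],[0,0,0,0],[0,0,0,0]]
  ]
}}

```text
time_s: 24.68
ee_pos: [0.5897, 0.1514, 0.0864]
eef_rot: [0.0, 0.61, 0.793, 0.0]
ft_force: [-0.3, 0.2, 1.8]
gripper_width: 0.006
finger_force: 0.8
```

Contact is beginning, so I push on in small steps.

{"name": "apply_moves", "arguments": {
  "deltas": [
    [[0,0,0.7,0],[0,0,0,0],[0,0,0,0],[0,0,0,0]]
  ]
}}

```text
time_s: 25.02
ee_pos: [0.5898, 0.1515, 0.0863]
eef_rot: [0.0, 0.61, 0.793, 0.0]
ft_force: [-2.7, -1.5, 10.2]
gripper_width: 0.004
finger_force: 5.4
```

{"name": "apply_moves", "arguments": {
  "deltas": [
    [[0,0,0.7,0],[0,0,0,0],[0,0,0,0],[0,0,0,0]]
  ]
}}

```text
time_s: 25.35
ee_pos: [0.59, 0.1516, 0.0862]
eef_rot: [0.0, 0.61, 0.793, 0.0]
ft_force: [-5.5, -2.0, 20.4]
gripper_width: 0.001
finger_force: 9.7
```

{"name": "apply_moves", "arguments": {
  "deltas": [
    [[0,0,-0.6,0],[0,0,0,0],[0,0,0,0],[0,0,0,0],[0,0,0,0],[0,0,0,0],[0,0,0,0],[0,0,0,0],[0,0,0,0],[0,0,0,0],[0,0,0,0],[0,0,0,0],[0,0,0,0],[0,0,0,0],[0,0,0,0],[0,0,0,0],[0,0,0,0],[0,0,0,0]]
  ]
}}

```text
time_s: 26.85
ee_pos: [0.5898, 0.1515, 0.0862]
eef_rot: [0.0, 0.61, 0.793, 0.0]
ft_force: [-3.3, -1.2, 11.8]
gripper_width: 0.004
finger_force: 6.0
```

Run:
```python
from h import *
st();strip('side')
p=get_image('side');print(find('level',p),find('plate_mid',p));save(p,'end.png');st()
```

```text
t 26.85 pos [0.5898 0.1515 0.0862] xang 104.8 F [-3.3 -1.2 11.8] w 0.004 ff 6.0 q7 -0.24h.py:36: RuntimeWarning: Mean of empty slice.
  cols=np.nonzero((gm>35).mean(0)>.4)[0]; lo,hi=s[cols[0]],s[cols[-1]]
  ret = um.true_divide(
Traceback (most recent call last):
  File "h.py", line 36, in strip
    cols=np.nonzero((gm>35).mean(0)>.4)[0]; lo,hi=s[cols[0]],s[cols[-1]]
                                                    ~~~~^^^
IndexError: index 0 is out of bounds for axis 0 with size 0
```

Run:
```python
from h import *
st()
im=np.zeros((600,800,3),np.uint8)
for i,n in enumerate(('side','top')):
    p=get_image(n);K,R,t=map(np.array,(p['K'],p['R'],p['t']));c=K@(R@np.array([.61,.08,.086])+t);u,v=(c[:2]/c[2]).astype(int)
    im[:300,400*i:400*i+400]=cv2.resize(p['color'][v-45:v+45,u-60:u+60],(400,300),interpolation=2)
im[300:,:400]=cv2.resize(get_image('wrist')['color'],(400,300))
cv2.imwrite('pics/end.png',im[:,:,::-1])
try: strip('top')
except Exception as e: print(e)
```

```text
t 26.9 pos [0.5898 0.1515 0.0863] xang 104.8 F [-3.2 -1.  12.2] w 0.005 ff 6.0 q7 -0.24
top vial -28.5..25.8 mid -1.4 bubble ext -5.5..7.5 off 2.4 mm
```

View pics/end.png

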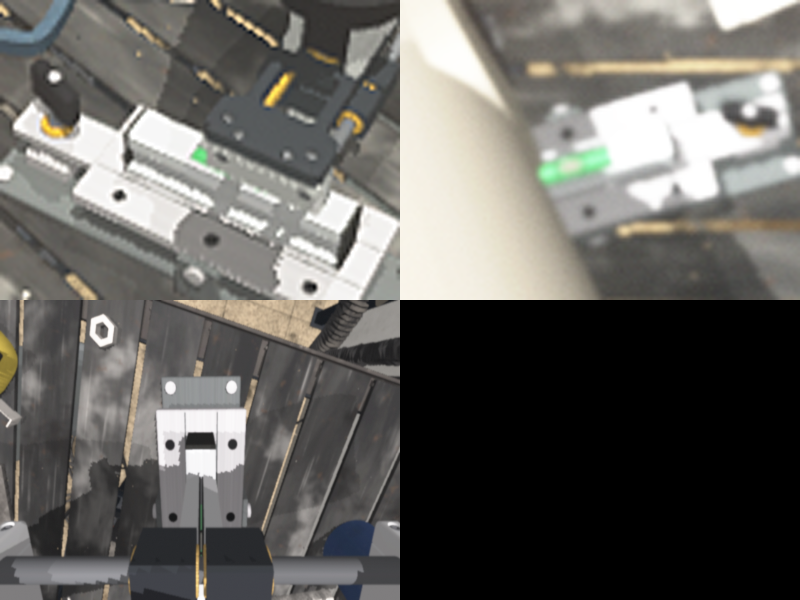

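Side and wrist views show the shut fingers pressing on the bare metal of the level, which still stands in line on the plate. In the top view the near end of the vial is unchanged at -28.5 mm. The bubble spans -5.5 to 7.5 mm, within about 1 mm of where it stood when centred; the "off 2.4" printed above is an artefact of the arm hiding the vial's far end.

```bash
python3 -c "
from station import *
print(close_job())"
```

```text
the job is handed in; nothing more can be done
None
```

The job is handed in with the level standing on the plate, the bubble between its lines (within about 1 mm, partly hidden in the last look), and the fingers pressing at about 12 N; no verdict came back.

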